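# Shift the vial carriage to the reader and relock it

## Robot

A 7-joint arm with a two-finger parallel gripper is mounted at the origin on the work surface. World frame = base frame: x ahead of the robot, y to its left, z up, the work surface at z = 0. Lengths are in m, angles in rad, forces in N, time in s.
With the tool pointing down it reaches from about 0.425 to 0.925 m from the base axis. Payload 6.8 kg.
Tool frame: the origin (TCP) lies at the very end of the fingers, on their centre line; the grasp point (between the pads) lies 19 mm behind it; z points along the fingers, y is the line along which they close (so a half turn about z gives the same grasp; the last joint's range is limited). The gripper opens to 85 mm and grips with 20 to 120 N. Pads are 22 mm wide; open, the fingers measure 114 mm over their backs; the gripper's body (76 mm by 85 mm) begins 54 mm behind the grasp point. The pads swing forward as they close: fully open they stand 13 mm farther back than shut.
Start: joints at [1.197, 0.477, 0.022, 1.555, -0.011, 1.109, -0.083], TCP at [0.177, -0.651, 0.231] pointing down, gripper open.
Joint ranges: [-2.96, 2.96], [-0.34, 2.1], [-1.41, 1.46], [0.24, 2.44], [-1.37, 4.51], [0.17, 1.92], [-2.96, 2.96]. Speed limits (rad/s): [2.39, 2.39, 3.14, 3.14, 3.14, 3.14, 3.14].

## Interface

Orientations are given as a unit quaternion [w, x, y, z].
In Python, from station import bot gives the robot as it stands.
- The arm moves only by the tool jog_arm, never from a script. Its argument "motion" is a list of rows, each a list of 7 numbers: the turn, a rotation vector about the tool's x, y, z in rad, then the shift along the tool's x, y, z in mm, then the finger opening in mm, from 0 to 85.4. A call has 1 to 10 rows; each row is the pose to reach, as a shift and turn from the pose commanded when the call began, along the tool's axes at that moment; what a row does not reach only later rows make up. A row lasts 1/8 s, in which the tool goes at most 62.5 mm and 10.7 degrees, less where a joint would pass 70% of its speed; a pose out of reach is approached as far as the arm can. A call with a gripper value outside its range is refused whole. The fingers move at their own pace and stop on an object; "grip_force" is the grip in N (left out, the last holds). Time passes only in rows, so rows that repeat a pose let the fingers close. It gives the time, the measured TCP pose, the force, the opening and the grip force at its end, in the units of the state.
- bot.get_obs(): the state, without advancing time (a new reading comes with each control period).
- bot.read_camera(name): name is "scene" or "side" or "wrist"; returns a dict with "pixels" (384x512x3 uint8, red, green, blue), "camera_matrix" (3x3 intrinsics, pixels), "distortion" ([k1, k2, p1, p2, k3] as OpenCV has them; the pictures are not rectified), "T" (4x4, takes a point from camera to world coordinates); the wrist camera has in their place "tool_from_camera" (4x4, takes a point from camera to tool coordinates, whose origin is the TCP and whose axes are the flange's). Camera axes: x right, y down, z forward; pixel columns grow to the right and rows downward; lengths in m; the calibration is good to about 2 mm. A picture is of the moment at which its call begins: read the wrist's pose just before it. There is no depth.
- bot.hand_in(): hands the job in; it is judged then, once.
Trained networks look in a picture, given as the dict that the camera call returned (one of the last four; its "shot" number tells which), for a name from the list of things; names that differ only in an ending like _2 or _b are one class to them, and where a whole thing is asked for, a point or a joint stands for the part that bears it (a point fixed in the world has none). Each returns a list of dicts, best first, with "score" (0 to 1); they miss things now and then, are a little off and sometimes report something else, mostly with a low value. They report only what shows in the picture. A call takes as long as a camera call. They do not tell look-alikes from the thing itself.
- bot.spot_in(thing, picture): "xy" ([column, row] in pixels, amid what is visible of it).
- bot.tip_of(thing, picture): "xy" ([column, row] in pixels: a listed point, or the origin of a listed thing).
The state is a dict: "t": time; "q": joint angles; "joint_vel": joint speeds; "joint_torque": joint torques, N m; "eef_pos": TCP position; "tool_rot": TCP orientation; "contact_force": force on the tool from outside, world axes, zero at the start; "torque": the same for the moment, N m; "gripper_width": opening from 0.0 (shut) to 1.0 (fully open); "grasp_force": force on a finger pad.
Only numpy, scipy, OpenCV 4.12 (cv2) and the standard library are available. Lean on these libraries where they do the work, as an engineer would, in place of code of your own. Each camera call takes 0.05 s, during which the arm holds its last target. There are 200 camera calls.

## Task

The vial carriage on the indexing slide is pinned at its middle station. Pull its red plunger knob up and give it a quarter turn anticlockwise (seen from above) so that the pin is held out, slide the carriage along the rail with the knob still turned until it stands at the end station in front of the white optical reader (not the black lamp), and turn the knob back so that the pin drops fully home and locks the carriage there.

Things in the scene. Friction and masses are not known exactly. Their poses are not given: they have to be found in the camera images.
- knob (a point): Grip centre of the red plunger knob on the blue sliding carriage: an upright bar 46 x 14 mm, 36 mm tall, white line on top. Point on its vertical axis, 18 mm below its top, 96 mm above the table with the pin home; 16 mm free below the bar. x along the 46 mm, y along the 14 mm (grip across y), z up. x lies across the rail at twist 0. A vial 94 mm high stands 75 mm from the axis, on the reader's side.
- reader: White optical reader, 90 x 90 x 85 mm, blue patch on top, black lens towards the rail; fixed beyond one end station (which one varies; a black lamp with orange lens marks the other). Origin under its middle, on the table. y along the rail, x across it away from the carriage, z up. The knob's y in this frame is 0 at the reader's station, +-100 mm at the start (middle station). x: -180 mm.
- lift (a joint): Plunger pull in m: 0 = pin home in a notch, 0.024 = top stop. A spring pulls down, 3 N at 0 to 6.6 N at the top. Must exceed 0.012 to turn (0.017 is good); turned, it rests at 0.012. Knob turned back between stations, the pin rides at 0.010; it drops within about 4 mm of a station. Drawn by the knob, the carriage slides with 1.5 N friction; end stops lie 1 mm past the end stations.
- twist (a joint): Turn of the knob in rad about its vertical axis: 0 = in line with the collar's slot (pin can drop; starts at 0 to 0.12), growing anticlockwise seen from above to a stop at 1.57. Beyond about 0.5 it holds the pin out; below about 0.2 the pin can drop. Takes about 0.02 N m and stays where it is left.
There are look-alikes about, which are no part of the job. Leave any brown, pink or yellow look-alike of the reader alone.

How it is judged:
By the outcome, as a careful person would: the job done as asked, in the order asked, and still so for the second after the job is handed in, with the robot touching nothing.
It also fails if it takes over 42 s, if anything falls off the work surface, if the arm or the gripper's body presses on something with over 40 N, if the wrist force passes 120 N, or if a joint passes its speed limit or range.

## Working session

There is one attempt and no reset: what is moved stays moved. The work goes in short steps, Python scripts to look and compute and a tool call to move; the robot and the scene stay as the last step left them, time stands still between calls to the robot, and variables do not carry over. Pictures are saved under pics/ and viewed, at most 10 in all, crops included, and the job is handed in when it is done.

Besides the shell and the picture viewer there is one more tool, called by a JSON object that holds its "api" and its "payload", one argument or row to a line. jog_arm: Moves the arm, as the interface text tells. Its arguments: {"type":"object","properties":{"motion":{"type":"array"},"grip_force":{"type":"number"}},"required":["motion"]}

```bash
mkdir -p pics; cat > h.py <<'E'
import numpy as np, cv2
from scipy.spatial.transform import Rotation as R
from station import bot
def Rq(q): return R.from_quat([q[1],q[2],q[3],q[0]])
def camT(p,o=None):
    if "T" in p: return np.array(p["T"])
    T=np.eye(4);T[:3,:3]=Rq(o["tool_rot"]).as_matrix();T[:3,3]=o["eef_pos"]
    return T@np.array(p["tool_from_camera"])
def ray(p,xy,o=None):
    T=camT(p,o);u=cv2.undistortPoints(np.array([[xy]],float),np.array(p["camera_matrix"]),np.array(p["distortion"])).ravel()
    return T[:3,3],T[:3,:3]@np.array([u[0],u[1],1])
def at_z(p,xy,z,o=None):
    c,d=ray(p,xy,o);return c+d*(z-c[2])/d[2]
def proj(p,P,o=None):
    T=np.linalg.inv(camT(p,o));r=cv2.Rodrigues(T[:3,:3])[0]
    return cv2.projectPoints(np.array(P,float).reshape(-1,3),r,T[:3,3],np.array(p["camera_matrix"]),np.array(p["distortion"]))[0].reshape(-1,2)
def save(p,n): cv2.imwrite("pics/"+n,np.array(p["pixels"])[:,:,::-1])
E
python3 - <<'E'
from h import *
o=bot.get_obs();print(o["t"],o["eef_pos"],o["tool_rot"])
ims=[]
for c in ["scene","side"]:
    p=bot.read_camera(c);ims.append(np.array(p["pixels"])[:,:,::-1])
    for th,z in [("knob",.096),("reader",0)]:
        for f in (bot.tip_of,):
            for d in f(th,p)[:4]: print(c,th,d["score"],np.round(d["xy"],1),at_z(p,d["xy"],z).round(4))
cv2.imwrite("pics/a.png",cv2.resize(np.vstack(ims),(400*1,600)) if 0 else ims[0]);cv2.imwrite("pics/b.png",ims[1])
E
```

```text
0.0 [ 0.17712508 -0.65072264  0.23031242] [-9.09787182e-04  9.91181436e-01  1.32508480e-01 -1.89050447e-04]
scene reader 0.8 [299.  219.9] [ 0.6548 -0.1147  0.    ]
scene reader 0.8 [122.2 232.2] [ 0.3638 -0.4321  0.    ]
scene reader 0.76 [170.  308.9] [ 0.6166 -0.4943  0.    ]
scene reader 0.58 [327.4 276.5] [ 0.81   -0.2059 -0.    ]
side knob 0.9 [288.  246.7] [0.4961 0.0112 0.096 ]
side reader 0.96 [173.6 200.8] [ 0.798  -0.2158  0.    ]
side reader 0.94 [250.7 145. ] [ 0.624  -0.4972  0.    ]
side reader 0.79 [337.1 161. ] [ 0.3643 -0.4396  0.    ]
side reader 0.75 [219.9 230.6] [ 0.6609 -0.1181 -0.    ]
```

View pics/a.png

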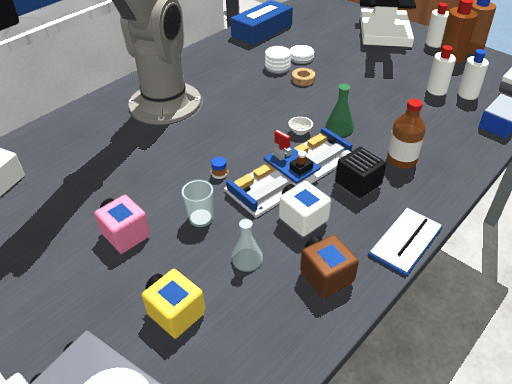

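View pics/b.png

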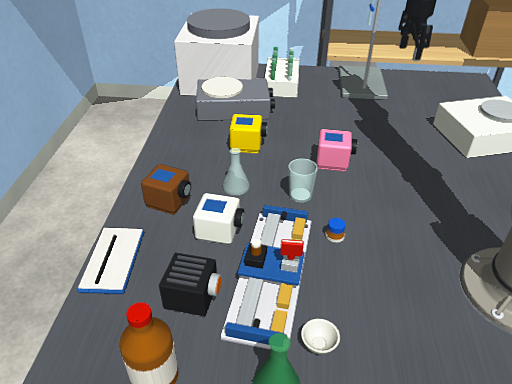

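```bash
python3 - <<'E'
from h import *
from scipy.optimize import least_squares
ob=[]
for c,roi in [("scene",(120,100,240,320)),("side",(190,120,330,360))]:
    p=bot.read_camera(c);im=np.array(p["pixels"]).astype(int)
    m=(im[...,0]>140)&(im[...,1]<70)&(im[...,2]<70)
    k=np.zeros_like(m);r0,c0,r1,c1=(100,250,170,310) if c=="scene" else (220,270,280,310)
    k[r0:r1,c0:c1]=m[r0:r1,c0:c1];ys,xs=np.nonzero(k);print(c,len(xs),xs.min(),xs.max(),ys.min(),ys.max(),xs.mean(),ys.mean())
    ob.append((p,ray(p,(xs.mean(),ys.mean()))))
    if c=="scene":
        crop=im[100:250,210:390].astype(np.uint8)[:,:,::-1]
        cv2.imwrite("pics/c.png",cv2.resize(crop,None,fx=4,fy=4,interpolation=3))
    else:
        for a in [(285,210),(262,210),(308,213),(297,345),(222,337),(262,340)]: print(a,at_z(p,a,.03).round(3))
(c1,d1),(c2,d2)=[x[1] for x in ob]
s=np.linalg.lstsq(np.c_[d1,-d2],c2-c1,rcond=None)[0];print("knob",c1+d1*s[0],c2+d2*s[1])
E
```

```text
scene 26 275 289 131 138 282.2692307692308 135.07692307692307
side 299 281 302 240 259 291.60535117056855 249.0133779264214
(285, 210) [ 0.507 -0.175  0.03 ]
(262, 210) [ 0.563 -0.17   0.03 ]
(308, 213) [ 0.451 -0.17   0.03 ]
(297, 345) [0.469 0.193 0.03 ]
(222, 337) [0.608 0.19  0.03 ]
(262, 340) [0.534 0.189 0.03 ]
knob [0.48493493 0.01747176 0.09974766] [0.4886604  0.01901951 0.09816747]
```

View pics/c.png

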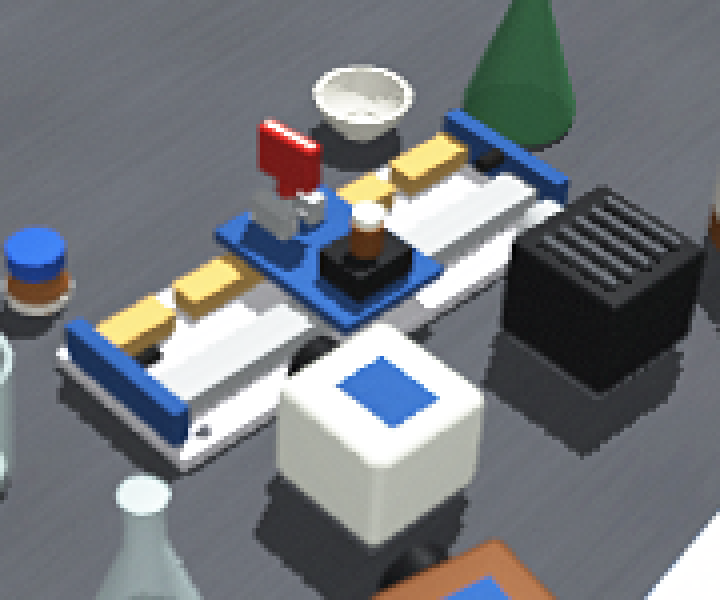

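Crop: the white reader is at scene (305,210), beside the left end station. The black lamp with the orange lens is at (360,172), and the red knob at about (282,140). The other candidates are pink (122,222), yellow (174,302) and brown (329,265). Only the white one fits the description. I'll approach above the knob next.

{"api": "jog_arm", "payload": {
  "motion": [
    [0,0,0.02,37,-27,0,85],
    [0,0,0.04,74,-53,0,85],
    [0,0,0.07,111,-80,0,85],
    [0,0,0.09,146,-108,0,85],
    [0,0,0.11,180,-137,0,85],
    [0,0,0.13,213,-167,0,85],
    [0,0,0.16,245,-198,0,85],
    [0,0,0.18,274,-231,0,85],
    [0,0,0.2,303,-264,0,85],
    [0,0,0.222,329,-300,0,85]
  ]
}}

```text
t: 1.65
eef_pos: [0.4167, -0.2742, 0.2316]
tool_rot: [0.0, 1.0, 0.022, 0.0]
contact_force: [1.3, -0.2, -0.4]
gripper_width: 0.998
grasp_force: 0.0
```

```bash
cat >> h.py <<'E'
def delta(o,target,yaw_y_deg):
    "shift in tool axes (mm) to target TCP and turn about tool z to bring tool y to heading"
    M=Rq(o["tool_rot"]).as_matrix();s=M.T@(np.array(target)-o["eef_pos"])*1000
    h=np.degrees(np.arctan2(M[1,1],M[0,1]));w=(yaw_y_deg-h+90)%180-90
    print("t",round(o["t"],2),"pos",np.round(o["eef_pos"],4),"tilt",np.round(M[:2,2],4),"yhead",round(h,2),"shift",s.round(1),"turnz",round(-np.radians(w),4),"q",np.round(o["q"],2),"F",np.round(o["contact_force"],1),"w",o["gripper_width"])
E
python3 -c "
from h import *
delta(bot.get_obs(),[.45,.016,.23],85)"
```

```text
t 1.65 pos [ 0.4167 -0.2742  0.2316] tilt [ 0.0007 -0.0004] yhead -87.53 shift [  45.8 -288.5    1.5] turnz 0.1303 q [ 0.59  0.19 -0.15  1.96  0.03  0.99 -1.1 ] F [ 1.3 -0.2 -0.4] w 0.9975765591355691
```

{"api": "jog_arm", "payload": {
  "motion": [
    [0,0,0.02,15,-45,0,85],
    [0,0,0.05,25,-95,0,85],
    [0,0,0.07,35,-145,0,85],
    [0,0,0.09,45,-195,0,85],
    [0,0,0.11,55,-245,0,85],
    [0,0,0.13,65,-288,0,85],
    [0,0,0.13,65,-288,0,85],
    [0,0,0.13,65,-288,0,85]
  ]
}}

```text
t: 2.65
eef_pos: [0.4682, 0.0144, 0.2313]
tool_rot: [0.0, 0.999, -0.043, -0.0]
contact_force: [0.1, -0.3, 0.8]
gripper_width: 0.994
grasp_force: 0.0
```

```bash
python3 - <<'E'
from h import *
o=bot.get_obs();p=bot.read_camera("wrist");delta(o,[.488,.017,.23],85)
print(np.round(p["tool_from_camera"],3))
save(p,"d.png")
for d in bot.tip_of("knob",p)[:2]: print(d["score"],d["xy"],at_z(p,d["xy"],.096,o))
im=np.array(p["pixels"]).astype(int);m=((im[...,0]>120)&(im[...,1]<80)&(im[...,2]<80)).astype(np.uint8)
n,l,s,c=cv2.connectedComponentsWithStats(m)
for i in range(1,n):
    if s[i,4]>40: print(s[i],c[i],at_z(p,c[i],.114,o))
E
```

```text
t 2.65 pos [0.4682 0.0144 0.2313] tilt [-0.0002 -0.0006] yhead -94.95 shift [19.6 -4.3  1.3] turnz 0.0008 q [ 0.17  0.16 -0.37  2.01  0.07  0.98 -1.89] F [ 0.1 -0.3  0.8] w 0.9943096613137395
[[-0.001 -0.952 -0.307  0.079]
 [ 1.    -0.001  0.     0.   ]
 [-0.001 -0.307  0.952 -0.142]
 [ 0.     0.     0.     1.   ]]
0.92 [257.3, 160.1] [0.49103688 0.01041151 0.096     ]
[144  21  34   8 186] [161.57526882  24.79032258] [0.61393959 0.07890283 0.114     ]
[250 142  16  48 377] [257.27586207 165.34217507] [0.48965276 0.01067566 0.114     ]
[347 207   7  17  43] [349.44186047 213.        ] [ 0.43316016 -0.07709141  0.114     ]
```

View pics/d.png

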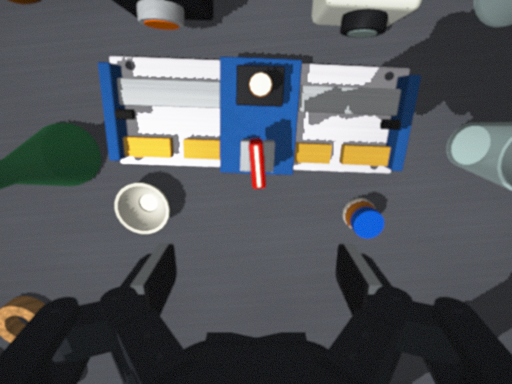

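The wrist view shows the knob at (257,165), with its white line slightly off square. The vial is at (260,85), the reader lens is at upper right (365,22), and the lamp at upper left.

```bash
python3 - <<'E'
from h import *
o=bot.get_obs();p=bot.read_camera("wrist");im=np.array(p["pixels"]).astype(int)
def hd(a,b,z):
    d=at_z(p,b,z,o)-at_z(p,a,z,o);return round(np.degrees(np.arctan2(d[1],d[0])),2)
# white/red top points in knob region
roi=im[135:200,240:275];w=(roi.min(2)>190)&(np.arange(135,200)[:,None]>143)
m=((roi[...,0]>110)&(roi[...,1]<90)&(roi[...,2]<90))
ys,xs=np.nonzero(m|(w&(np.abs(np.arange(240,275)[None,:]-257)<9)))
P=np.array([at_z(p,(x+240,y+135),.114,o)[:2] for x,y in zip(xs,ys)])
C=P.mean(0);u,s,v=np.linalg.svd(P-C);print("knob red",C,np.degrees(np.arctan2(v[0][1],v[0][0])),s/np.sqrt(len(P))*np.sqrt(12))
ys,xs=np.nonzero(roi.min(2)>170);k=(xs+240>248)&(xs+240<266)&(ys+135>141)&(ys+135<192)
P=np.array([at_z(p,(x+240,y+135),.114,o)[:2] for x,y in zip(xs[k],ys[k])])
C=P.mean(0);u,s,v=np.linalg.svd(P-C);print("white line",len(P),C,np.degrees(np.arctan2(v[0][1],v[0][0])),s/np.sqrt(len(P))*np.sqrt(12))
# rail: yellow blocks centres, blue plates
Y=((im[...,0]>180)&(im[...,1]>120)&(im[...,2]<90)).astype(np.uint8)
n,l,st,c=cv2.connectedComponentsWithStats(Y);c=[c[i] for i in range(1,n) if st[i,4]>200];c=sorted(c,key=lambda a:a[0]);print(np.round(c,1))
print("rail hd",hd(c[0],c[-1],.03),hd(c[1],c[-2],.03),"rail white edge",hd((112,57),(410,68),.012))
pr=sorted(bot.tip_of("reader",p),key=lambda d:-d["score"])[:2]
for d in pr: print(d["score"],d["xy"],at_z(p,d["xy"],0,o))
E
```

```text
knob red [0.48930947 0.01069369] 177.68666855253173 [0.04573088 0.01435224]
white line 159 [0.48889125 0.01090645] 179.78268307388163 [0.03917381 0.00368582]
[[147.9 146.6]
 [200.5 148.4]
 [313.1 152.6]
 [365.2 154.8]]
rail hd -97.3 -97.28 rail white edge -97.04
```

{"api": "jog_arm", "payload": {
  "motion": [
    [0,0,-0.08,21,2,20,45],
    [0,0,-0.08,21,2,50,45],
    [0,0,-0.08,21,2,80,45],
    [0,0,-0.08,21,2,90,45],
    [0,0,-0.08,21,2,90,45],
    [0,0,-0.08,21,2,90,45]
  ]
}}

```text
t: 3.6
eef_pos: [0.4899, 0.0113, 0.1424]
tool_rot: [-0.0, 1.0, -0.003, 0.001]
contact_force: [0.2, -0.1, 0.3]
gripper_width: 0.527
grasp_force: 0.0
```

```bash
python3 - <<'E'
from h import *
o=bot.get_obs();p=bot.read_camera("wrist");delta(o,[.489,.0108,.078],-90.3);save(p,"e.png")
im=np.array(p["pixels"]).astype(int);m=((im[...,0]>120)&(im[...,1]<80)&(im[...,2]<80)).astype(np.uint8)
n,l,s,c=cv2.connectedComponentsWithStats(m)
for i in range(1,n):
    if s[i,4]>100: print(s[i],c[i],at_z(p,c[i],.114,o))
E
```

```text
t 3.6 pos [0.4899 0.0113 0.1424] tilt [0.0019 0.    ] yhead -90.37 shift [-1.   0.5 64.4] turnz -0.0013 q [ 0.15  0.31 -0.36  2.06  0.15  0.8  -1.87] F [ 0.2 -0.1  0.3] w 0.527203815138422
[111   9  50  14 140] [140.88571429  15.06428571] [0.61400895 0.07173285 0.114     ]
[258 224   8  32 170] [261.98235294 238.8       ] [0.4805098  0.00686111 0.114     ]
[246 227   8  29 200] [249.075 240.805] [0.47906508 0.015631   0.114     ]
```

View pics/e.png

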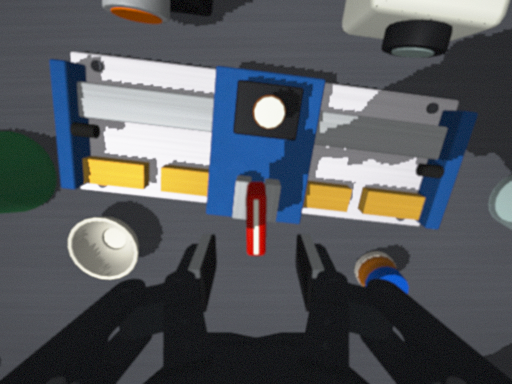

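The knob lies centred between the fingers (white line at columns 255–256) and in line with the tool. I'll descend and grip.

{"api": "jog_arm", "payload": {
  "motion": [
    [0,0,0,-1,0,30,45],
    [0,0,0,-1,0,55,45],
    [0,0,0,-1,0,64,45],
    [0,0,0,-1,0,64,45],
    [0,0,0,-1,0,64,5],
    [0,0,0,-1,0,64,5],
    [0,0,0,-1,0,64,5],
    [0,0,0,-1,0,64,5],
    [0,0,0,-1,0,64,5],
    [0,0,0,-1,0,64,5]
  ],
  "grip_force": 40
}}

```text
t: 4.9
eef_pos: [0.4889, 0.0114, 0.0783]
tool_rot: [0.0, 1.0, -0.003, 0.001]
contact_force: [-0.6, -0.2, 7.2]
gripper_width: 0.16
grasp_force: 42.6
```

```bash
python3 -c "
from h import *
o=bot.get_obs();delta(o,[.489,.0108,.078],-90.3);print(o['grasp_force'],o['torque'])"
```

```text
t 4.9 pos [0.4889 0.0114 0.0783] tilt [ 0.0018 -0.0001] yhead -90.36 shift [0.2 0.6 0.3] turnz -0.0011 q [ 0.12  0.41 -0.33  2.1   0.21  0.66 -1.93] F [-0.6 -0.2  7.2] w 0.16038063998010135
42.6127552986145 [-0.08201423  0.24498799  0.00618618]
```

{"api": "jog_arm", "payload": {
  "motion": [
    [0,0,0,0,0,-9,5],
    [0,0,0,0,0,-18,5],
    [0,0,0,0,0,-18,5],
    [0,0,0,0,0,-18,5]
  ]
}}

```text
t: 5.4
eef_pos: [0.4886, 0.0114, 0.0954]
tool_rot: [-0.0, 1.0, -0.003, 0.001]
contact_force: [5.0, -0.0, -7.0]
gripper_width: 0.154
grasp_force: 40.8
```

```bash
python3 -c "
from h import *
o=bot.get_obs();delta(o,[.489,.0108,.096],-90.3);print(o['grasp_force'],o['torque'])"
```

```text
t 5.4 pos [0.4886 0.0114 0.0954] tilt [0.0013 0.0002] yhead -90.36 shift [ 0.4  0.6 -0.6] turnz -0.001 q [ 0.13  0.38 -0.34  2.09  0.2   0.69 -1.91] F [ 5. -0. -7.] w 0.15405989325201128
40.76748490333557 [-0.04157692 -1.25156016 -0.01875373]
```

{"api": "jog_arm", "payload": {
  "motion": [
    [0,0,-0.16,0,0,0,5],
    [0,0,-0.32,0,0,0,5],
    [0,0,-0.48,0,0,0,5],
    [0,0,-0.64,0,0,0,5],
    [0,0,-0.8,0,0,0,5],
    [0,0,-0.96,0,0,0,5],
    [0,0,-1.12,0,0,0,5],
    [0,0,-1.28,0,0,0,5],
    [0,0,-1.41,0,0,0,5],
    [0,0,-1.41,0,0,0,5]
  ]
}}

```text
t: 6.65
eef_pos: [0.4879, 0.0114, 0.0949]
tool_rot: [-0.0, 0.764, 0.645, -0.0]
contact_force: [3.5, 0.3, -7.0]
gripper_width: 0.157
grasp_force: 40.7
```

```bash
python3 - <<'E'
from h import *
o=bot.get_obs();h=np.radians(82.8);K=np.array(o["eef_pos"]);T=K-.1*np.array([np.cos(h),np.sin(h),0]);T[2]=.091
delta(o,T,-9);print(o['grasp_force'],o['torque']);p=bot.read_camera("side");save(p,"f.png")
E
```

```text
t 6.65 pos [0.4879 0.0114 0.0949] tilt [-0.0006  0.0006] yhead -9.64 shift [-99.9   4.3   3.9] turnz -0.0111 q [ 0.4   0.44 -0.66  2.08  0.4   0.75 -0.68] F [ 3.5  0.3 -7. ] w 0.15665321821926512
40.664289593696594 [ 0.3179411  -0.89404199  0.04160149]
```

View pics/f.png

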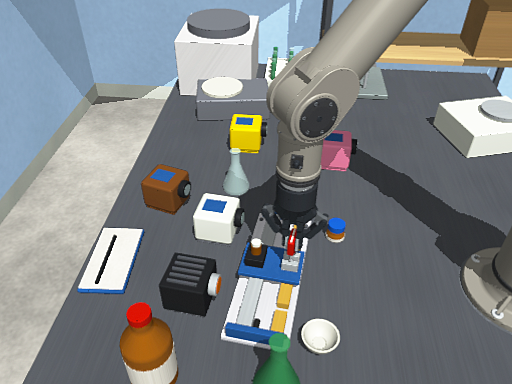

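The side view shows the knob turned across (291,240) and the carriage still at the middle. I'll slide it towards the reader.

{"api": "jog_arm", "payload": {
  "motion": [
    [0,0,0,-8,0,0,5],
    [0,0,0,-20,1,0,5],
    [0,0,0,-34,1.5,0,5],
    [0,0,0,-48,2,0,5],
    [0,0,0,-62,2.5,0,5],
    [0,0,0,-76,3,0,5],
    [0,0,0,-88,3.5,0,5],
    [0,0,0,-96,4,0,5],
    [0,0,0,-100,4,0,5],
    [0,0,0,-100,4,0,5]
  ]
}}

```text
t: 7.95
eef_pos: [0.4754, -0.0881, 0.0953]
tool_rot: [0.0, 0.764, 0.646, -0.0]
contact_force: [3.6, 0.1, -6.8]
gripper_width: 0.155
grasp_force: 40.7
```

```bash
python3 - <<'E'
from h import *
o=bot.get_obs();h=np.radians(82.8);K=np.array([.4879,.0114,0]);T=K-.1*np.array([np.cos(h),np.sin(h),0]);T[2]=.095
delta(o,T,-9);print(o['grasp_force'],o['torque'])
p=bot.read_camera("side");im=np.array(p["pixels"]);cv2.imwrite("pics/g.png",cv2.resize(im[170:360,180:370,::-1],None,fx=3,fy=3,interpolation=3))
E
```

```text
t 7.95 pos [ 0.4754 -0.0881  0.0953] tilt [ 0.0001 -0.0001] yhead -9.57 shift [ 0.3 -0.1  0.3] turnz -0.0099 q [ 0.59  0.43 -0.65  2.09  0.38  0.74 -0.47] F [ 3.6  0.1 -6.8] w 0.15543168847318029
40.66170930862427 [ 0.08600792 -0.89886021 -0.02125588]
```

View pics/g.png

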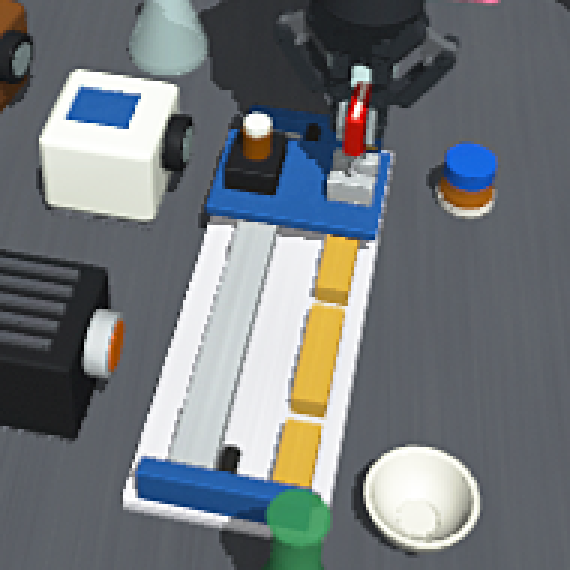

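The carriage is at the reader's end, with the vial opposite the reader's lens. Now I'll turn the knob back while holding it up.

{"api": "jog_arm", "payload": {
  "motion": [
    [0,0,0.16,0,0,0,5],
    [0,0,0.32,0,0,0,5],
    [0,0,0.48,0,0,0,5],
    [0,0,0.64,0,0,0,5],
    [0,0,0.8,0,0,0,5],
    [0,0,0.96,0,0,0,5],
    [0,0,1.12,0,0,0,5],
    [0,0,1.28,0,0,0,5],
    [0,0,1.44,0,0,0,5],
    [0,0,1.48,0,0,0,5]
  ]
}}

```text
t: 9.25
eef_pos: [0.4762, -0.0883, 0.0957]
tool_rot: [0.0, 0.999, -0.039, 0.001]
contact_force: [4.3, -1.1, -6.4]
gripper_width: 0.156
grasp_force: 40.7
```

{"api": "jog_arm", "payload": {
  "motion": [
    [0,0,0,0,0,0,5],
    [0,0,0,0,0,6,5],
    [0,0,0,0,0,12,5],
    [0,0,0,0,0,17,5],
    [0,0,0,0,0,17,5]
  ]
}}

```text
t: 9.88
eef_pos: [0.4762, -0.0881, 0.0784]
tool_rot: [0.0, 0.999, -0.038, 0.001]
contact_force: [5.1, -2.4, -4.3]
gripper_width: 0.161
grasp_force: 41.3
```

```bash
python3 -c "
from h import *
o=bot.get_obs();delta(o,[.4754,-.0881,.078],-97.2);print(o['grasp_force'],o['torque'])"
```

```text
t 9.88 pos [ 0.4762 -0.0881  0.0784] tilt [ 0.0013 -0.0004] yhead -94.36 shift [-0.8  0.1  0.4] turnz 0.0496 q [ 0.3   0.4  -0.3   2.12  0.19  0.65 -1.77] F [ 5.1 -2.4 -4.3] w 0.1609856693536059
41.25855803489685 [-0.48843834 -1.20265038 -0.03615602]
```

{"api": "jog_arm", "payload": {
  "motion": [
    [0,0,0,0,0,0,45],
    [0,0,0,0,0,0,45],
    [0,0,0,0,0,0,45],
    [0,0,0,0,0,-30,45],
    [0,0,0,0,0,-70,45],
    [0,0,0,-20,0,-100,45],
    [0,0,0,-60,0,-120,45],
    [0,0,0,-60,0,-120,45],
    [0,0,0,-60,0,-120,45]
  ]
}}

```text
t: 11.0
eef_pos: [0.4158, -0.0834, 0.1983]
tool_rot: [0.0, 0.999, -0.038, 0.0]
contact_force: [0.7, -0.1, -0.2]
gripper_width: 0.534
grasp_force: 0.0
```

```bash
python3 - <<'E'
from h import *
o=bot.get_obs();delta(o,[.4762,-.0881,.078],-97.2)
p=bot.read_camera("wrist");s=bot.read_camera("side")
a=bot.tip_of("knob",p)[:1];b=bot.tip_of("knob",s)[:1];print(a,b)
for z in (.096,.106,.108): print(z,at_z(p,a[0]["xy"],z,o) if a else 0,at_z(s,b[0]["xy"],z) if b else 0)
k=[cv2.resize(np.array(s["pixels"])[180:260,250:350,::-1],(500,400),interpolation=3),cv2.resize(np.array(p["pixels"])[:,:,::-1],(300,400))]
cv2.imwrite("pics/i.png",np.hstack(k))
E
```

```text
t 11.0 pos [ 0.4158 -0.0834  0.1983] tilt [ 0.0006 -0.0002] yhead -94.37 shift [6.050e+01 1.000e-01 1.203e+02] turnz 0.0494 q [ 0.38  0.12 -0.35  2.14  0.05  0.89 -1.65] F [ 0.7 -0.1 -0.2] w 0.5343926134288236
[] [{'xy': [296.2, 214.7], 'score': 0.9}]
0.096 0 [ 0.48168779 -0.08788201  0.096     ]
0.106 0 [ 0.48207986 -0.07682129  0.106     ]
0.108 0 [ 0.48215827 -0.07460914  0.108     ]
```

View pics/i.png

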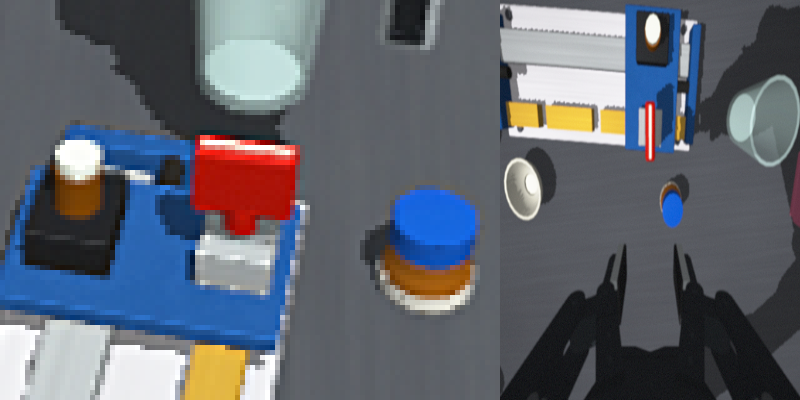

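The side view shows the knob in line with the slot. Its position fits a grip height of 96 mm (y −0.088), which means the pin is home. The gripper is clear.

```bash
python3 -c "
from station import bot
print(bot.hand_in())"
```

```text
the job is handed in; nothing more can be done
None
```

I slid the carriage to the white reader's station, turned the knob back and handed the job in at about 11 s; the last side-camera view fits the pin being fully home, but the hand-in gave no verdict.

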